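# Unclip the ammonite's carrier and weigh it

### The arm

A 6-joint arm with a two-finger parallel gripper is mounted at the origin on the work surface. World frame = base frame: x ahead of the robot, y to its left, z up, the work surface at z = 0. Lengths are in m, angles in rad, forces in N, time in s.
With the tool pointing down it reaches from about 0.25 to 0.8 m from the base axis. Payload 3.9 kg.
Tool frame: the origin (TCP) lies midway between the tips of the shut fingers; the grasp point (between the pads) lies env.grip_depth behind it (env.grip_depth is the distance from the TCP to the grasp point, in m); z points along the fingers, y is the line along which they close (so a half turn about z gives the same grasp; the last joint's range is limited). The gripper opens to 85 mm and grips with 20 to 120 N. Pads are 22 mm wide; open, the fingers measure 114 mm over their backs; the gripper's body (76 mm by 85 mm) begins 54 mm behind the grasp point. The pads swing forward as they close: fully open they stand 13 mm farther back than shut.
Start: joints at [-1.126, 0.26, -0.138, 1.173, 0, 1.571], TCP at [0.226, -0.474, 0.231] pointing down, gripper open.
Joint ranges: [-2.78, 2.78], [-0.83, 1.72], [-1.28, 1.37], [-1.9, 2.12], [-1.57, 1.48], [-3.14, 3.14]. Speed limits (rad/s): [2.57, 2.57, 3.14, 3.14, 3.14, 3.14].

### API

Orientations are given as a rotation vector (axis times angle).
In Python, from bench import env, optics, workorder gives the robot as it stands.
- The arm moves only by the tool send_rows, never from a script. Its argument "series" is a list that holds one entry, the list of rows, each a list of 7 numbers: the shift along the world's x, y, z normalised to -1 to 1, where 1 is 80 mm, then the turn, a rotation vector about the world's x, y, z normalised to -1 to 1, where 1 is 45 degrees, then the closure, from -1 (fully open) to 1 (shut). In form: [[[tx, ty, tz, ax, ay, az, fingers], ...]]. A call has 1 to 5 rows; each row shifts and turns the commanded pose from where the row before left it; what a row does not reach is not made up. A row lasts 1/10 s, in which the tool goes at most 50 mm and 8.59 degrees, less where a joint would pass 70% of its speed; a pose out of reach is approached as far as the arm can. A call with a number of a shift or a turn outside -1 to 1 is refused whole. A call with a gripper value outside its range is refused whole. The fingers move at their own pace and stop on an object; "grip_force" is the grip in N (left out, the last holds). Time passes only in rows, so rows that do not move let the fingers close. It gives the time, the measured TCP pose, the force, the opening and the grip force at its end, in the units of the state.
- env.get_state(): the state, without advancing time (a new reading comes with each control period).
- optics.camera(name): name is "side" or "top" or "wrist"; returns (picture, depth): 400x640x3 uint8, red, green, blue; 400x640 float32, m along the optical axis (not along the pixel's ray), 0 where there is no reading.
- optics.camera_info(name): a dict with "fx", "fy", "cx", "cy" (pixels), "camera_from_world" (4x4, takes a point from world to camera coordinates). Camera axes: x right, y up, looking along -z (the intrinsics and any distortion apply to the point x, -y, -z); pixel columns grow to the right and rows downward; lengths in m; the calibration is good to about 2 mm. A picture is of the moment at which its call begins: read the wrist's pose just before it. camera_info takes no time and is no camera call; for the wrist camera it gives the pose at the moment of the call.
- workorder.sign_off(): hands the job in; it is judged then, once.
The state is a dict: "clock": time; "joints": joint angles; "joint_vel": joint speeds; "tau": joint torques, N m; "eef_pos": TCP position; "tool_rot": TCP orientation; "force": force on the tool from outside, world axes, zero at the start; "moment": the same for the moment, N m; "finger_gap": opening from 0.0 (shut) to 1.0 (fully open); "grip_force": force on a finger pad.
Only numpy, scipy, OpenCV 4.12 (cv2) and the standard library are available. Lean on these libraries where they do the work, as an engineer would, in place of code of your own. Each camera call takes 0.05 s, during which the arm holds its last target. There are 200 camera calls.

### The job

Weigh the coiled ammonite: pull its carrier straight up off the docking rail, against the sprung catches that hold it, and set it down upright and centred on the round pan of the balance. Put it down gently, so that the pan is never driven to its bottom stop, and leave the bone's carrier clipped on the rail and the other things on the bench where they are.

Things in the scene. Friction and masses are not known exactly. Their poses are not given: they have to be found in the camera images.
- ammonite_carrier: Grey plastic carrier with a coiled ammonite (round stone disc 72 mm across with a spiral) fixed on its deck, about 0.45 kg. Origin: centre of its underside. Two feet, 12 mm (x) by 110 mm (y), 36 mm tall, outer faces at x = +-49 mm, straddle the rail and stand it stably elsewhere; deck 98 x 110 mm from z = 36 to 44 mm; specimen up to z = 70 mm. Bail handle on top along y.
- ammonite_handle (a point): Centre of that carrier's aluminium handle bar, 121 mm above its underside: a flat bar along the carrier's y, 12 mm thick in x, 18 mm tall, free for 45 mm either way to its two end posts. Lips in the feet snap past the rail's catches: pulling straight up takes about 12 N beyond the weight in the first 10 mm, then it snaps free.
- bone_carrier: Identical carrier, same origin and axes, but with a short limb bone (a shaft with knobbly ends, about 75 mm long, lying askew) on its deck. Stays clipped on the rail.
- rail: Aluminium docking rail fixed to the bench, 360 mm long (y), 44 mm wide, top at z = 58 mm, on a dark base plate 100 mm wide, 8 mm thick; sprung steel catch bars along both flanks. Origin: centre of its underside. A carrier sits about 90 mm to either side of its middle (which is which varies), y along the rail, underside 22 mm above the bench; it is clear once its underside is above the rail's top.
- balance: White bench balance, body 190 x 190 x 60 mm with a dark display on its front, fixed to the bench. Origin: centre of its underside.
- pan_top (a point): Centre of the upper face of the balance's flat round steel pan, 184 mm across, with an engraved circle near its edge and a small one at its centre; 90 mm above the bench when empty, moves down with the pan.
- pan (a joint): How far the pan has sunk on its spring, m: 0 empty, about 0.005 to 0.008 under a carrier, bottom stop at 0.018 (700 N/m, so reached at about 12 N, or by a drop of 20 to 30 mm).
- glue_bottle: White plastic bottle, 44 mm across, 110 mm tall. Origin: centre of its underside. Bystander.
- carton: Cardboard box 90 x 120 x 60 mm. Origin: centre of its underside. Bystander.
- jacket: Plaster-jacketed lump with a bone, 124 mm across, 60 mm tall. Origin: centre of its underside. Bystander.
- dust_brush: Brush 170 mm long lying on the bench. Bystander.

How it is judged:
On the way:
1. the ammonite's carrier has been lifted clear above the rail (z of ammonite_carrier in the frame of rail above 0.062 m), for 0.1 s.
At the end, for the whole second after the job is handed in: The ammonite's carrier stands upright (within 0.06 rad) and at rest with its soles on the pan, its centre within 15 mm of the pan's centre, its weight on the spring (pan sunk more than 3 mm); the bone's carrier is still seated on the rail within 15 mm of where it was (horizontal distance between ammonite_carrier and pan_top below 0.015 m and z of ammonite_carrier in the frame of pan_top between -0.005 and 0.005 m and angle between ammonite_carrier's own z axis and vertical below 0.06 rad and value of joint pan above 0.003 m and linear speed of ammonite_carrier below 0.02 m/s and distance of bone_carrier from where it was at the start of the episode below 0.015 m and angle between bone_carrier's own z axis and vertical below 0.1 rad); the robot touches nothing.
It fails at once if the pan is driven to its bottom stop (sunk more than 16.5 mm) (value of joint pan above 0.0165 m).
It fails at once if the ammonite's carrier is tipped by more than 0.6 rad (angle between ammonite_carrier's own z axis and vertical above 0.6 rad).
It fails at once if the bone's carrier is pulled off its place (moved more than 20 mm) (distance of bone_carrier from where it was at the start of the episode above 0.02 m).
It fails at once if a bystander (bottle, carton, plaster jacket, brush) is moved more than 30 mm (distance of any of glue_bottle, carton, jacket, dust_brush from where it was at the start of the episode above 0.03 m).
It also fails if it takes over 45 s, if anything falls off the work surface, if the arm or the gripper's body presses on something with over 40 N, if the wrist force passes 120 N, or if a joint passes its speed limit or range.

## Working session

There is one attempt and no reset: what is moved stays moved. The work goes in short steps, Python scripts to look and compute and a tool call to move; the robot and the scene stay as the last step left them, time stands still between calls to the robot, and variables do not carry over. Pictures are saved under pics/ and viewed, at most 10 in all, crops included, and the job is handed in when it is done.

Besides the shell and the picture viewer there is one more tool, called after "Call:" as a command line: name --argument value ..., lists and objects as JSON in quotes. send_rows: Moves the arm, as the interface text tells. Its arguments: {"type":"object","properties":{"series":{"type":"array","items":{"type":"array","items":{"type":"array","items":{"type":"number","minimum":-1,"maximum":1}}}},"grip_force":{"type":"number"}},"required":["series"]}

```bash
mkdir -p pics
cat > h.py <<'E'
import numpy as np, cv2
from bench import env, optics, workorder
def cloud(name):
    im,d=optics.camera(name); i=optics.camera_info(name)
    v,u=np.mgrid[0:400,0:640]
    P=np.stack([(u-i['cx'])/i['fx']*d,-(v-i['cy'])/i['fy']*d,-d,np.ones_like(d)],-1)
    W=P@np.linalg.inv(i['camera_from_world']).T
    W=W[...,:3]; W[d==0]=np.nan
    return im,d,W
E
python3 - <<'E'
from h import *
print(env.grip_depth, env.get_state())
for n in('top','side'):
    im,d,W=cloud(n); cv2.imwrite(f'pics/{n}0.png',im[...,::-1]); np.savez(f'{n}0.npz',im=im,W=W)
    i=optics.camera_info(n); print({k:v for k,v in i.items()})
E
```

```text
0.0187 {'clock': 0.0, 'joints': array([-1.12598689e+00,  2.60699913e-01, -1.39420794e-01,  1.17271035e+00,
       -1.83374012e-05,  1.57082890e+00]), 'joint_vel': array([-0.00119594, -0.0011696 , -0.00176076,  0.00049736, -0.00273421,
        0.00135678]), 'tau': array([ 2.79477672e-04, -4.05679679e+01,  2.53921831e+01,  1.86121836e-02,
        2.05167898e-04,  8.61174215e-06]), 'eef_pos': array([ 0.22558825, -0.47327311,  0.23043702]), 'tool_rot': array([-3.06229415e+00, -6.92472433e-01,  7.32675901e-04]), 'force': array([-0.63535234, -0.36168157,  0.20632515]), 'moment': array([0.0627087 , 0.03032552, 0.02037497]), 'grip_force': 0.0, 'finger_gap': 1.001290896515064}
{'fx': 400.6532983030604, 'fy': 400.6532983030604, 'cx': 324.24622499433616, 'cy': 198.10108676268734, 'camera_from_world': array([[-0.02223199, -0.99911052,  0.03583157, -0.02332983],
       [ 0.98805051, -0.01648996,  0.15324577, -0.57919055],
       [-0.1525186 ,  0.03881036,  0.98753827, -0.91375684],
       [ 0.        ,  0.        ,  0.        ,  1.        ]])}
{'fx': 442.8251480095931, 'fy': 442.8251480095931, 'cx': 321.5672126769288, 'cy': 200.0635990468626, 'camera_from_world': array([[-0.84080687, -0.54110283,  0.01585957,  0.45796629],
       [ 0.42690647, -0.64477614,  0.63404621, -0.31336356],
       [-0.33285833,  0.53988097,  0.77313251, -1.10078293],
       [ 0.        ,  0.        ,  0.        ,  1.        ]])}
```

View pics/top0.png

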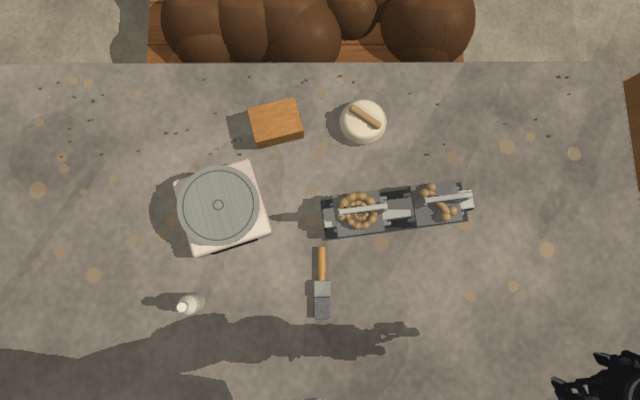

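View pics/side0.png

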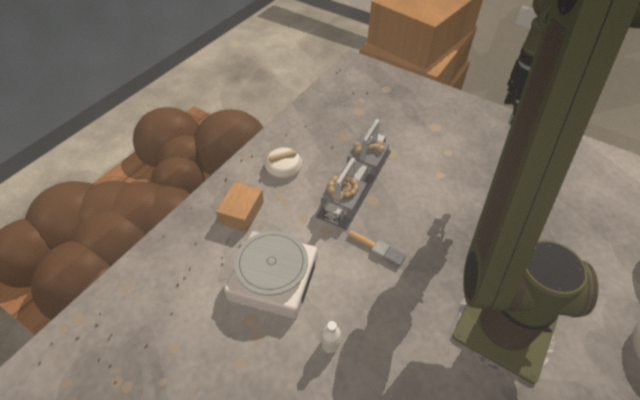

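The top view shows the ammonite carrier at the rail's left end (handle about (335–387, 210)), the bone carrier at right (about (447, 198)) and the pan centred near (219, 205). The side view agrees, with the ammonite carrier at (345, 188) and the pan at (271, 262).

Run:
```python
from h import *
for n,ra,rp in(('top',(325,395,185,235),(165,275,155,255)),('side',(315,367,150,225),(222,320,225,312))):
    z=np.load(n+'0.npz'); W=z['W']
    def ray(uv,h):
        i=optics.camera_info(n); T=np.linalg.inv(i['camera_from_world'])
        r=T[:3,:3]@[(uv[0]-i['cx'])/i['fx'],-(uv[1]-i['cy'])/i['fy'],-1]; o=T[:3,3]; return o+r*(h-o[2])/r[2]
    for nm,(a,b,c,e),lo,hi,h in(('handle',ra,.135,.17,.152),('pan',rp,.080,.1,.09)):
        m=np.zeros((400,640),np.uint8); s=W[c:e,a:b,2]
        m[c:e,a:b]=(s>lo)&(s<hi)
        P=W[m>0]
        k,l,st,ce=cv2.connectedComponentsWithStats(m); j=1+np.argmax(st[1:,4]); m=(l==j).astype(np.uint8)
        cn=max(cv2.findContours(m,0,cv2.CHAIN_APPROX_NONE)[0],key=len)[:,0]
        Q=np.array([ray(p,h) for p in cn]).astype(np.float32)[:,:2]
        print(n,nm,len(P),'z',np.median(W[m>0][:,2]),'mean',W[m>0].mean(0),'bbox',st[j],'rect',cv2.minAreaRect(Q*1000),'circ',cv2.minEnclosingCircle(Q*1000))
```

```text
top handle 326 z 0.15186409693807817 mean [ 0.53736309 -0.11154847  0.15089744] bbox [338 203  50  14 326] rect ((536.515869140625, -111.39878845214844), (15.681385040283203, 106.68991088867188), 6.556041717529297) circ ((537.4070434570312, -111.29637908935547), 53.472808837890625)
top pan 5221 z 0.09089825689377662 mean [0.5588351  0.20666539 0.09086766] bbox [ 177  166   83   80 5221] rect ((560.1266479492188, 206.63986206054688), (183.4953155517578, 179.65679931640625), 89.21437072753906) circ ((559.9806518554688, 206.61300659179688), 92.20563507080078)
side handle 183 z 0.15059055144979216 mean [ 0.53687809 -0.10344434  0.14881267] bbox [335 158  21  30 183] rect ((535.2362060546875, -103.04705810546875), (18.172330856323242, 115.5081558227539), 6.986806869506836) circ ((532.057861328125, -103.4365463256836), 58.053138732910156)
side pan 3740 z 0.09027631166871969 mean [0.55861311 0.21412589 0.09025212] bbox [ 234  231   74   65 3740] rect ((561.541015625, 211.13441467285156), (181.59085083007812, 184.86802673339844), 33.40809631347656) circ ((560.4061889648438, 210.75234985351562), 93.40470123291016)
```

Run:
```python
from h import *
from scipy.spatial.transform import Rotation as R
s=env.get_state(); M=R.from_rotvec(s['tool_rot']).as_matrix(); print(M.round(3))
y=M[:2,1]; a=np.degrees(np.arctan2(y[1],y[0])); print('tool y az',a,'turn', (6.7-a+90)%180-90, 'shift',np.array([.5365,-.108,.24])-s['eef_pos'])
```

```text
[[ 0.903  0.43  -0.001]
 [ 0.43  -0.903  0.002]
 [-0.    -0.002 -1.   ]]
tool y az -64.51318220624489 turn 71.21318220624488 shift [0.31087286 0.36535248 0.00944127]
```

Call:
send_rows --series '[[[0.39,0.45,0.03,0,0,0.158,-1],[0.39,0.45,0.03,0,0,0.158,-1],[0.39,0.45,0.03,0,0,0.158,-1],[0.39,0.45,0.03,0,0,0.158,-1],[0.39,0.45,0.03,0,0,0.158,-1]]]'

```text
clock: 0.6
eef_pos: [0.3825, -0.2922, 0.2431]
tool_rot: [-2.702, -1.601, 0.0]
force: [1.1, -1.0, 0.3]
finger_gap: 1.001
grip_force: 0.0
```

Call:
send_rows --series '[[[0.39,0.45,0.03,0,0,0.158,-1],[0.39,0.45,0.03,0,0,0.158,-1],[0.39,0.45,0.03,0,0,0.158,-1],[0.39,0.45,0.03,0,0,0.158,-1],[0.37,0.45,0.03,0,0,0.158,-1]]]'

```text
clock: 1.1
eef_pos: [0.5372, -0.1121, 0.255]
tool_rot: [-2.084, -2.351, 0.001]
force: [0.9, -0.3, 0.0]
finger_gap: 1.001
grip_force: 0.0
```

Call:
send_rows --series '[[[0,0,0,0,0,0,-1],[0,0,0,0,0,0,-1]]]'

```text
clock: 1.3
eef_pos: [0.5363, -0.113, 0.2546]
tool_rot: [-2.088, -2.346, 0.002]
force: [-0.8, 0.3, 0.6]
finger_gap: 0.999
grip_force: 0.0
```

Run:
```python
from h import *
s=env.get_state(); i0=optics.camera_info('wrist')
im,d,W=cloud('wrist'); cv2.imwrite('pics/w1.png',im[...,::-1]); np.savez('w1.npz',im=im,W=W)
print(s['eef_pos'],s['joints'],s['tool_rot'])
b=(W[...,2]>.135)&(W[...,2]<.17); m=b.astype(np.uint8)
k,l,st,ce=cv2.connectedComponentsWithStats(m)
for j in range(1,k):
    if st[j,4]>150:
        P=W[l==j]; print(st[j],P.mean(0),np.median(P[:,2]),cv2.minAreaRect((P[:,:2]*1000).astype(np.float32)))
```

```text
[ 0.53631035 -0.1129974   0.25461598] [-2.07342128e-01  2.92712680e-01 -3.11709377e-02  1.24843276e+00
 -5.38348672e-04  1.24690859e+00] [-2.08759437e+00 -2.34626134e+00  1.91925513e-03]
[ 312  134   19  117 1660] [ 0.53729837 -0.10687277  0.15191867] 0.15258735499165532 ((537.7200927734375, -111.23551940917969), (15.558921813964844, 105.94140625), 6.6554460525512695)
[313 310  16  43 524] [ 0.55400708 -0.25735948  0.14961958] 0.15209339542564415 ((555.2638549804688, -263.5486755371094), (15.847310066223145, 41.06284713745117), 7.348100185394287)
```

View pics/w1.png

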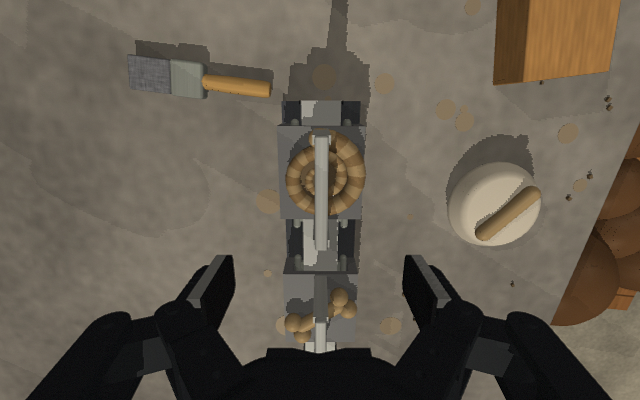

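The wrist view shows the handle at columns 314–328, rows 134–250, midway between the open fingers and parallel to the pads. The grasp needs only about 1–2 mm of correction.

Call:
send_rows --series '[[[0.015,0.025,-0.33,0,0,0,-1],[0,0,-0.33,0,0,0,-1],[0,0,-0.33,0,0,0,-1],[0,0,-0.33,0,0,0,-1],[0,0,-0.31,0,0,0,-1]]]'

```text
clock: 1.85
eef_pos: [0.5358, -0.1136, 0.1238]
tool_rot: [-2.094, -2.341, 0.001]
force: [-0.8, -0.0, -0.1]
finger_gap: 1.004
grip_force: 0.0
```

Call:
send_rows --series '[[[0,0,0,0,0,0,0.2],[0,0,0,0,0,0,0.6],[0,0,0,0,0,0,1],[0,0,0,0,0,0,1],[0,0,0,0,0,0,1]]]' --grip_force 80

```text
clock: 2.35
eef_pos: [0.5383, -0.1122, 0.1262]
tool_rot: [2.089, 2.344, 0.002]
force: [-0.4, 0.1, -0.3]
finger_gap: 0.142
grip_force: 0.0
```

Call:
send_rows --series '[[[0,0,0,0,0,0,1],[0,0,0,0,0,0,1],[0,0,0,0,0,0,1]]]'

```text
clock: 2.65
eef_pos: [0.5387, -0.1122, 0.1263]
tool_rot: [2.088, 2.343, 0.002]
force: [-1.3, 0.1, 6.1]
finger_gap: 0.122
grip_force: 79.2
```

Call:
send_rows --series '[[[0,0,0.06,0,0,0,1],[0,0,0.06,0,0,0,1],[0,0,0.06,0,0,0,1],[0,0,0.06,0,0,0,1],[0,0,0.06,0,0,0,1]]]'

```text
clock: 3.15
eef_pos: [0.5375, -0.1119, 0.1497]
tool_rot: [2.09, 2.345, -0.0]
force: [0.4, 0.2, -3.5]
finger_gap: 0.119
grip_force: 79.7
```

Call:
send_rows --series '[[[0,0,0.1,0,0,0,1],[0,0,0.15,0,0,0,1],[0,0,0.25,0,0,0,1],[0,0,0.3,0,0,0,1],[0,0,0.3,0,0,0,1]]]'

```text
clock: 3.65
eef_pos: [0.5372, -0.1118, 0.2386]
tool_rot: [2.09, 2.345, -0.0]
force: [-0.5, -0.0, -3.7]
finger_gap: 0.122
grip_force: 79.7
```

Call:
send_rows --series '[[[0,0,0,0,0,0,1],[0,0,0,0,0,0,1],[0,0,0,0,0,0,1]]]'

```text
clock: 3.95
eef_pos: [0.5365, -0.1117, 0.2357]
tool_rot: [-2.089, -2.344, 0.002]
force: [0.6, 0.7, -4.7]
finger_gap: 0.122
grip_force: 79.7
```

Run:
```python
from h import *
s=env.get_state(); print(s)
im,d,W=cloud('wrist'); im2,d2,W2=cloud('side')
cv2.imwrite('pics/w2.png',np.hstack([cv2.resize(im,(400,250)),cv2.resize(im2[60:340,150:470],(400,350))[50:300]])[...,::-1])
```

```text
{'clock': 3.95, 'joints': array([-2.05296362e-01,  2.99694150e-01, -7.05751968e-02,  1.20287380e+00,
       -4.52379160e-05,  1.25059798e+00]), 'joint_vel': array([ 0.00053641,  0.00654519, -0.01101423,  0.00235943,  0.00146789,
        0.00012433]), 'tau': array([-8.37418484e-04, -4.58174264e+01,  2.76125926e+01, -4.93029936e-02,
        4.31906068e-03,  5.80231449e-05]), 'eef_pos': array([ 0.53654628, -0.11173984,  0.23567493]), 'tool_rot': array([-2.08888420e+00, -2.34382862e+00,  1.90051455e-03]), 'force': array([ 0.56281133,  0.68099547, -4.69678158]), 'moment': array([ 0.0129011 ,  0.06001024, -0.00634659]), 'grip_force': 79.71970438957214, 'finger_gap': 0.12208257005321949}
```

View pics/w2.png

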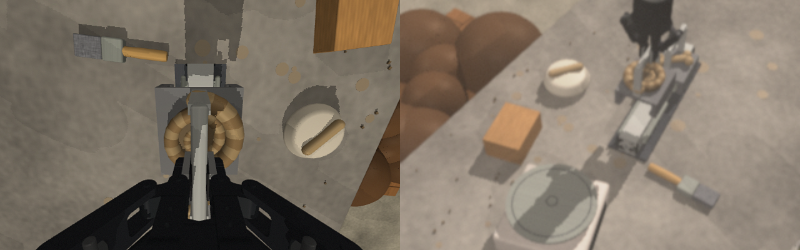

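The carrier is off the rail and level in the gripper (left half, deck at about (200, 135)). The bone carrier is still clipped at about (683, 60) in the side half, and the pan is clear at (552, 200).

Call:
send_rows --series '[[[0.029,0.2,0,0,0,0,1],[0.029,0.4,0,0,0,0,1],[0.029,0.45,0,0,0,0,1],[0.029,0.45,0,0,0,0,1],[0.029,0.45,0,0,0,0,1]]]'

```text
clock: 4.55
eef_pos: [0.5485, 0.0462, 0.2362]
tool_rot: [-2.089, -2.344, 0.001]
force: [0.7, -0.6, -3.4]
finger_gap: 0.128
grip_force: 79.7
```

Call:
send_rows --series '[[[0.029,0.45,0,0,0,0,1],[0.029,0.45,0,0,0,0,1],[0.029,0.45,0,0,0,0,1],[0.029,0.4,0,0,0,0,1],[0.029,0.275,0,0,0,0,1]]]'

```text
clock: 5.05
eef_pos: [0.5598, 0.2093, 0.236]
tool_rot: [-2.086, -2.347, 0.001]
force: [0.4, -0.6, -4.1]
finger_gap: 0.124
grip_force: 79.7
```

Call:
send_rows --series '[[[0,0,0,0,0,0,1],[0,0,0,0,0,0,1],[0,0,0,0,0,0,1]]]'

```text
clock: 5.35
eef_pos: [0.5601, 0.2056, 0.2364]
tool_rot: [-2.09, -2.345, 0.002]
force: [0.4, -0.3, -3.8]
finger_gap: 0.12
grip_force: 79.7
```

Run:
```python
from h import *
s=env.get_state(); print(s['eef_pos'],s['tool_rot'],s['force'])
im,d,W=cloud('wrist'); im2,d2,W2=cloud('top')
cv2.imwrite('pics/w3.png',np.hstack([cv2.resize(im,(400,250)),cv2.resize(im2[120:280,130:386],(400,250))])[...,::-1])
m=(W[...,2]>.083)&(W[...,2]<.097)
P=W[m]; print(len(P),P.mean(0),cv2.minEnclosingCircle((P[:,:2]*1000).astype(np.float32)))
# underside estimate: deck top = underside+44mm
for w,n in((W,'wrist'),(W2,'top')):
    q=w[(w[...,2]>.15)&(w[...,2]<.19)&(abs(w[...,0]-.56)<.07)&(abs(w[...,1]-.207)<.07)]
    print(n,np.histogram(q[:,2],20)); dk=q[abs(q[:,2]-.175)<.006]; print(len(dk),cv2.minAreaRect((dk[:,:2]*1000).astype(np.float32)))
```

```text
[0.56011114 0.20560841 0.23639934] [-2.09026621e+00 -2.34463828e+00  2.26169349e-03] [ 0.37696411 -0.2782319  -3.77995417]
9133 [0.54694966 0.25304345 0.09089715] ((491.537841796875, 234.09385681152344), 166.0196533203125)
wrist (array([  32,    4,    2,   12,   22,    0,    3,   31,    1,    2,  111,
         25,  933, 4350,  105,    7,   24,    7,   67,  710]), array([0.15078859, 0.15274909, 0.15470959, 0.15667009, 0.15863059,
       0.16059108, 0.16255158, 0.16451208, 0.16647258, 0.16843308,
       0.17039358, 0.17235408, 0.17431458, 0.17627508, 0.17823558,
       0.18019607, 0.18215657, 0.18411707, 0.18607757, 0.18803807,
       0.18999857]))
5529 ((560.2783813476562, 206.6534423828125), (98.67210388183594, 111.20149230957031), 6.487136363983154)
top (array([  4,   9,  13,   8,   8,   6,   9,   6,  13,   8,  11,  36, 213,
       329, 107,   8,   0,   4,  39,  92]), array([0.1505058 , 0.15247959, 0.15445337, 0.15642716, 0.15840095,
       0.16037474, 0.16234852, 0.16432231, 0.1662961 , 0.16826988,
       0.17024367, 0.17221746, 0.17419124, 0.17616503, 0.17813882,
       0.18011261, 0.18208639, 0.18406018, 0.18603397, 0.18800775,
       0.18998154]))
708 ((560.1685180664062, 205.19119262695312), (98.54078674316406, 110.81668853759766), 6.587779998779297)
```

View pics/w3.png

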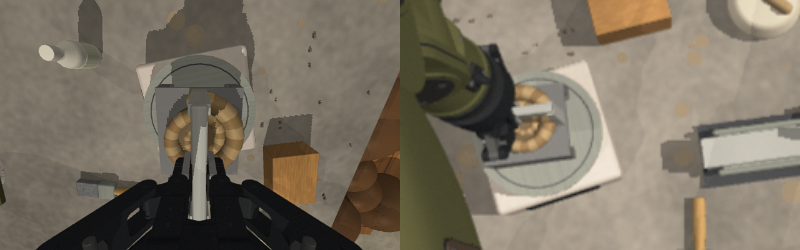

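Deck centre is (0.560, 0.206) in both views (wrist half, deck at about (200, 130)), centred on the pan to about 1 mm. The gap to the pan is about 42 mm.

Call:
send_rows --series '[[[0,0.01,-0.1,0,0,0,1],[0,0,-0.12,0,0,0,1],[0,0,-0.12,0,0,0,1],[0,0,-0.07,0,0,0,1],[0,0,-0.04,0,0,0,1]]]'

```text
clock: 5.95
eef_pos: [0.56, 0.2066, 0.1996]
tool_rot: [-2.09, -2.344, 0.003]
force: [-0.1, 0.5, -3.2]
finger_gap: 0.122
grip_force: 79.7
```

Call:
send_rows --series '[[[0,0,-0.015,0,0,0,1],[0,0,-0.015,0,0,0,1],[0,0,-0.015,0,0,0,1],[0,0,0,0,0,0,1],[0,0,0,0,0,0,1]]]'

```text
clock: 6.45
eef_pos: [0.5608, 0.207, 0.1975]
tool_rot: [2.09, 2.345, 0.001]
force: [0.3, -0.6, -3.8]
finger_gap: 0.123
grip_force: 79.7
```

Call:
send_rows --series '[[[0,0,-0.02,0,0,0,1],[0,0,-0.02,0,0,0,1],[0,0,0,0,0,0,1],[0,0,0,0,0,0,1]]]'

```text
clock: 6.85
eef_pos: [0.5607, 0.2069, 0.1941]
tool_rot: [-2.09, -2.345, -0.0]
force: [-0.5, -0.7, -4.4]
finger_gap: 0.12
grip_force: 79.8
```

Call:
send_rows --series '[[[0,0,-0.02,0,0,0,1],[0,0,-0.02,0,0,0,1],[0,0,0,0,0,0,1],[0,0,0,0,0,0,1]]]'

```text
clock: 7.25
eef_pos: [0.5608, 0.2069, 0.1911]
tool_rot: [2.09, 2.345, 0.001]
force: [-1.1, -0.1, -1.1]
finger_gap: 0.124
grip_force: 80.1
```

Call:
send_rows --series '[[[0,0,-0.02,0,0,0,1],[0,0,-0.02,0,0,0,1],[0,0,0,0,0,0,1],[0,0,0,0,0,0,1]]]'

```text
clock: 7.65
eef_pos: [0.5608, 0.2069, 0.188]
tool_rot: [2.09, 2.345, 0.001]
force: [-0.7, 0.6, 1.7]
finger_gap: 0.124
grip_force: 80.4
```

Run:
```python
from h import *
s=env.get_state(); print(s['eef_pos'],s['force'])
im,d,W=cloud('wrist')
c=W[(abs(W[...,0]-.56)<.09)&(abs(W[...,1]-.207)<.09)]
for a,b in((.075,.095),(.12,.14)):
    z=c[(c[:,2]>a)&(c[:,2]<b),2]; print(len(z),np.median(z))
print(env.get_state()['force'])
```

```text
[0.56082097 0.20694378 0.18797113] [-0.72618673  0.56427149  1.67128729]
13218 0.08446492819029655
5799 0.1283139650296042
[-1.39852421 -0.44142676  1.76126182]
```

Call:
send_rows --series '[[[0,0,0.015,0,0,0,1],[0,0,0,0,0,0,1],[0,0,0,0,0,0,1],[0,0,0,0,0,0,1]]]' --grip_force 20

```text
clock: 8.1
eef_pos: [0.5608, 0.2069, 0.1889]
tool_rot: [2.09, 2.345, 0.0]
force: [-0.5, 1.1, -0.2]
finger_gap: 0.12
grip_force: 80.3
```

Call:
send_rows --series '[[[0,0,0,0,0,0,0.65],[0,0,0,0,0,0,0.5],[0,0,0,0,0,0,0.3],[0,0,0,0,0,0,0],[0,0,0,0,0,0,-0.3]]]'

```text
clock: 8.6
eef_pos: [0.5607, 0.2069, 0.1889]
tool_rot: [2.09, 2.345, -0.0]
force: [-0.1, 0.1, -0.7]
finger_gap: 0.639
grip_force: 0.0
```

Call:
send_rows --series '[[[0,0,0,0,0,0,-0.3],[0,0,0,0,0,0,-0.3]]]'

```text
clock: 8.8
eef_pos: [0.5607, 0.2069, 0.1889]
tool_rot: [2.09, 2.345, 0.0]
force: [-0.6, 0.3, 0.1]
finger_gap: 0.65
grip_force: 0.0
```

Now rise straight up, then swing away to view.

Call:
send_rows --series '[[[0,0,0.2,0,0,0,-0.3],[0,0,0.35,0,0,0,-0.3],[0,0,0.4,0,0,0,-0.3],[0,0,0.4,0,0,0,-0.3],[0,0,0.3,0,0,0,-0.3]]]'

```text
clock: 9.3
eef_pos: [0.561, 0.207, 0.3232]
tool_rot: [2.089, 2.345, 0.003]
force: [0.5, 0.2, -0.2]
finger_gap: 0.652
grip_force: 0.0
```

Call:
send_rows --series '[[[-0.3,-0.3,0,0,0,0,-0.3],[-0.4,-0.4,0,0,0,0,-0.3],[-0.4,-0.4,0,0,0,0,-0.3],[-0.4,-0.4,0,0,0,0,-0.3],[0,0,0,0,0,0,-0.3]]]'

```text
clock: 9.8
eef_pos: [0.4359, 0.084, 0.3213]
tool_rot: [-2.093, -2.341, 0.005]
force: [-0.1, 0.5, -0.5]
finger_gap: 0.651
grip_force: 0.0
```

Run:
```python
from h import *
s=env.get_state(); print(s['eef_pos'],s['force'])
im,d,W=cloud('side'); im2,d2,W2=cloud('top')
cv2.imwrite('pics/w4.png',np.hstack([cv2.resize(im[100:350,180:420],(400,416)),cv2.resize(im2[80:300,130:490],(400,244),).copy() if 0 else cv2.copyMakeBorder(cv2.resize(im2[80:300,130:490],(400,244)),0,172,0,0,0)])[...,::-1])
for w,n in((W,'side'),(W2,'top')):
    q=w[(abs(w[...,0]-.56)<.1)&(abs(w[...,1]-.207)<.1)]
    for a,b in((.077,.094),(.12,.135),(.2,.218)):
        p=q[(q[:,2]>a)&(q[:,2]<b)]; print(n,len(p),np.median(p[:,2]),cv2.minAreaRect((p[:,:2]*1000).astype(np.float32)))
    b=w[(abs(w[...,0]-.56)<.08)&(w[...,1]<-.2)&(w[...,1]>-.36)&(w[...,2]>.135)&(w[...,2]<.17)]; print('bone',b.mean(0))
    b=np.load(n+'0.npz')['W'];w=b; b=w[(abs(w[...,0]-.56)<.08)&(w[...,1]<-.2)&(w[...,1]>-.36)&(w[...,2]>.135)&(w[...,2]<.17)]; print('bone0',b.mean(0))
```

```text
[0.43587471 0.08399615 0.32128548] [-0.05701209  0.48602102 -0.53489472]
side 1817 0.08539503279443805 ((560.5089111328125, 210.62506103515625), (182.45108032226562, 182.61276245117188), 47.85215759277344)
side 657 0.12890840246000113 ((561.5032958984375, 210.25863647460938), (99.79301452636719, 112.44955444335938), 6.328436851501465)
side 302 0.21378723073221845 ((560.443603515625, 210.91021728515625), (16.874296188354492, 106.45042419433594), 4.661447048187256)
bone [ 0.56029201 -0.31238046  0.14848318]
bone0 [ 0.55818879 -0.28775382  0.14804903]
top 412 0.08605968908586048 ((596.8899536132812, 140.6683349609375), (125.12224578857422, 31.939184188842773), 32.86924362182617)
top 11 0.12879154888340694 ((608.8945922851562, 158.2574005126953), (13.304039001464844, 2.3487374782562256), 10.284258842468262)
top 0 nan ((0.0, 0.0), (0.0, 0.0), 0.0)
bone [ 0.55860012 -0.29503035  0.15082323]
bone0 [ 0.55855276 -0.2951478   0.15066429]
  return _methods._mean(a, axis=axis, dtype=dtype,
  ret = ret.dtype.type(ret / rcount)
```

View pics/w4.png

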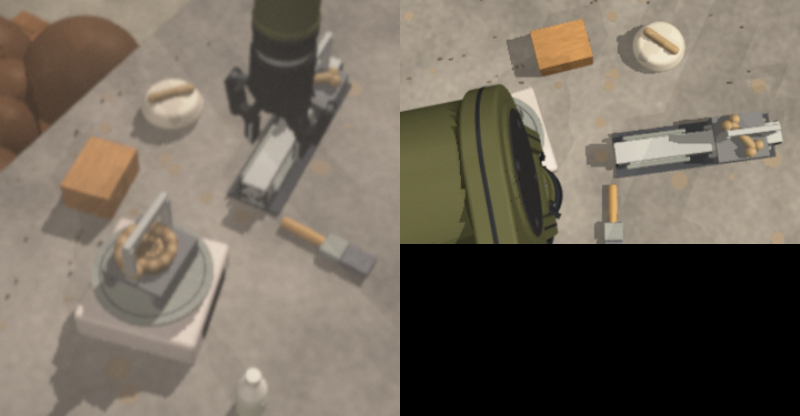

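The picture shows the ammonite carrier upright on the pan (side half, about (150, 250)). In the side view the deck centre (561.5, 210.3) matches the pan centre (560.5, 210.6) to within about 1 mm, and the pan has sunk about 5 mm. The bone carrier has not moved in the top view.

```bash
python3 -c "
from bench import env,optics,workorder
print(workorder.sign_off())"
```

```text
the job is handed in; nothing more can be done
None
```

The ammonite's carrier stands upright on the balance pan, about 1 mm off centre, with the pan sunk about 5 mm and the bone's carrier still clipped on the rail; I handed the job in at about 10 s, and no verdict came back.

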